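File the red cassette in the lidded sample case

ROBOT

A 6-joint arm with a two-finger parallel gripper is mounted at the origin on the work surface. World frame = base frame: x ahead of the robot, y to its left, z up, the work surface at z = 0. Lengths are in m, angles in rad, forces in N, time in s.
With the tool pointing down it reaches from about 0.35 to 0.975 m from the base axis. Payload 4.9 kg.
Tool frame: the origin (TCP) lies on the centre line of the jaws, within the pads' length; the fingertips stand 14 mm ahead of it and the grasp point (between the pads) lies 5 mm behind it; x points along the fingers, z is the direction in which the jaws open and shut, and the axes are right-handed (so a half turn about x gives the same grasp; the last joint's range is limited). The gripper opens to 85 mm and grips with 20 to 120 N. Pads are 22 mm wide; open, the fingers measure 114 mm over their backs; the gripper's body (76 mm by 85 mm) begins 54 mm behind the grasp point. The pads swing forward as they close: fully open they stand 13 mm farther back than shut.
Start: joints at [-1.222, 0.053, 1.613, -0, 1.476, -0.119], TCP at [0.282, -0.558, 0.245] pointing down, gripper open.
Joint ranges: [-3.01, 3.01], [-1.01, 2.22], [0.06, 2.58], [-1.02, 4.17], [0.09, 2.62], [-3.14, 3.14]. Speed limits (rad/s): [2.57, 2.57, 3.14, 3.14, 3.14, 3.14].

INTERFACE

Orientations are given as a rotation vector (axis times angle).
In Python, from station import ctrl gives the robot as it stands.
- The arm moves only by the tool move_arm, never from a script. Its argument "increments" is a list that holds one entry, the list of rows, each a list of 4 numbers: the shift along the tool's x, y, z in units of 25 cm (1.0 is 25 cm), then the turn about the tool's x in units of 90 degrees (1.0 is 90 degrees). A call has 1 to 20 rows; each row shifts and turns the commanded pose from where the row before left it, along the tool's axes as they then stand; what a row does not reach is not made up. A row lasts 1/12 s, in which the tool goes at most 41.7 mm and 7.16 degrees, less where a joint would pass 70% of its speed; a pose out of reach is approached as far as the arm can. A call with a number of a shift or a turn outside -1 to 1 is refused whole. A call with a gripper value outside its range is refused whole. "gripper" is the closure, from 0 (fully open) to 1 (shut), set as the call begins (left out, the last holds). The fingers move at their own pace and stop on an object; "squeeze" is the grip in N (left out, the last holds). Time passes only in rows, so rows that do not move let the fingers close. It gives the time, the measured TCP pose, the force and the opening at its end, in the units of the state.
- ctrl.get_obs(): the state, without advancing time (a new reading comes with each control period).
- ctrl.get_image(name): name is "scene" or "top"; returns a dict with "pixels" (480x640x3 uint8, red, green, blue), "depth" (480x640 float32, m along the optical axis (not along the pixel's ray), 0 where there is no reading), "K" (3x3 intrinsics, pixels), "k1" (the pictures are not rectified: a ray, as slopes to the right and down, at radius r is drawn at 1 + k1 r^2 times it, then the intrinsics apply), "extrinsics" (4x4, takes a point from camera to world coordinates). Camera axes: x right, y up, looking along -z (the intrinsics and any distortion apply to the point x, -y, -z); pixel columns grow to the right and rows downward; lengths in m; the calibration is good to about 2 mm. A picture is of the moment at which its call begins.
- ctrl.finish_job(): hands the job in, once; it reports no verdict.
Trained networks look in the newest picture that a camera, given by its name, has taken for a name from the list of things; names that differ only in an ending like _2 or _b are one class to them, and where a whole thing is asked for, a point or a joint stands for the part that bears it (a point fixed in the world has none). Each returns a list of dicts, best first, with "score" (0 to 1); they miss things now and then, are a little off and sometimes report something else, mostly with a low value. They report only what shows in the picture. A call takes as long as a camera call.
- ctrl.trace(camera, target): "region" (480x640 bool, what is visible of it) and "pixel" ([row, column] in pixels, amid what is visible of it).
The state is a dict: "t": time; "q": joint angles; "dq": joint speeds; "effort": joint torques, N m; "tool_pos": TCP position; "tool_rot": TCP orientation; "contact_force": force on the tool from outside, world axes, zero at the start; "wrist_torque": the same for the moment, N m; "opening": finger opening in m.
Only numpy, scipy, OpenCV 4.12 (cv2) and the standard library are available. Lean on these libraries where they do the work, as an engineer would, in place of code of your own. Each camera call takes 0.05 s, during which the arm holds its last target. There are 200 camera calls.

TASK

Push the green lid of the sample case up past its balance point so that it stands open by itself, and file the red-capped cassette in the empty slot across the middle of the case: upright, fully down on the floor between the two low ribs, lowered in rather than dropped, and the lid left open. In the rack the cassettes stand so close that it can only be taken by its two narrow ends, and in the case only by its broad faces, so stand it on the black mat (or other clear bench) in between and take it again the other way. Keep it upright and leave the other two cassettes and the glassware, pots, bottle and timer around where they are.

Things in the scene. Friction and masses are not known exactly. Their poses are not given: they have to be found in the camera images.
- case: fixed grey sample case, outside 84 (x) x 202 (y) x 76 tall, walls and floor 6; origin at the centre of its underside, x from its front to its hinge side, y along it, z up; yaw varies within +-0.25 rad. Trough inside: 72 (x) x 190 (y), 70 deep; a yellow-capped cassette fixed at each end leaves it free for y within +-64
- slot (a point): the empty slot: its centre on the inner floor, 6 above the bench; axes as the case's. Two white ribs, 4 thick and 10 high, run along x across the floor, inner faces at y = +19 and -19; the cassette stands between them, its long (58) side along x, either way round. 7 is then left from each cassette end to the wall, too little for a finger
- hinge (a point): middle of the lid's hinge line at the far side of the case, 76 above the bench, 48 from the slot centre along the case's +x; axes as the case's (they do not turn with the lid), the hinge line is y
- tongue (a point): middle of the front edge of the lid's black lifting tongue, on its underside, 120 from the hinge line; turns with the lid. Tongue 36 wide (y), 8 thick, sticks out 30 in front of the case, underside 76.5 above the bench when shut, free underneath: push it up from below with closed fingers tilted forward, or pinch it across its width
- lid (a joint): angle of the green lid (rad): 0 shut (as it starts), grows as it opens up and away from the front; 1.49 balance point, 1.95 stop. Lid 90 from hinge line to front edge plus the tongue, 202 wide, 8 thick, about 0.22 kg. Let go below 1.49 it falls shut, above it falls open to the stop and stays; lifting at the tongue takes 1 to 1.5 N
- cassette_red: the cassette to be filed, red cap: loose, 0.12 kg, 58 long (its x) x 30 thick (its y) x 56 tall, a white body with a coloured cap over the top 14; origin at the centre of its underside, z up. It starts in one of the three rack places
- cassette_blue: blue-capped cassette to be left in the rack: loose, 0.12 kg, 58 long (its x) x 30 thick (its y) x 56 tall, a white body with a coloured cap over the top 14; origin at the centre of its underside, z up
- cassette_grey: grey-capped cassette to be left in the rack: loose, 0.12 kg, 58 long (its x) x 30 thick (its y) x 56 tall, a white body with a coloured cap over the top 14; origin at the centre of its underside, z up
- rack: fixed black rack, 82 (x) x 116 (y), floor 4 above the bench; origin at the centre of its underside. Three cassettes stand on its floor at y = -36, 0, +36, long side along its x, 6 apart, between thin dividers up to 25; beyond the cassettes' ends only a stop up to 9 above the bench, 34 to 38 from the middle line. Yaw within +-0.4 rad
- mat: fixed black rubber mat, 100 x 100 x 2, kept clear; origin at the centre of its underside; a place to stand the cassette down
- flask: bystander to be left alone: conical glass flask, 82 dia x 134 tall; origin at the centre of its underside
- pot_a: bystander to be left alone: clear sample pot with red screw cap, 42 dia x 58 tall; origin at the centre of its underside
- pot_b: bystander to be left alone: second clear sample pot with red screw cap, 42 dia x 58 tall; origin at the centre of its underside
- beaker: bystander to be left alone: small glass beaker, 66 dia x 85 tall; origin at the centre of its underside
- wash_bottle: bystander to be left alone: white bottle with red cap, 60 dia x 100 tall; origin at the centre of its underside
- timer: bystander to be left alone: flat white bench timer, 70 x 50 x 22; origin at the centre of its underside

How it is judged:
On the way:
1. the lid stands open by itself (past 1.75 rad), not touched by the robot (value of joint lid above 1.75 rad and contact force between case and the fingers below 0.05 N and contact force between case and the arm below 0.05 N), for 0.3 s.
At the end, for the whole second after the job is handed in: the lid stands open past 1.75 rad, and the red cassette is at rest and released, upright within 0.07 rad, its underside within 4 mm of the case floor and its centre within 11 mm of the slot's centre (value of joint lid above 1.75 rad and horizontal distance between cassette_red and slot below 0.011 m and z of cassette_red in the frame of slot below 0.004 m and angle between cassette_red's own z axis and vertical below 0.07 rad and linear speed of cassette_red below 0.02 m/s); the robot touches nothing.
It fails at once if the red cassette is dropped into the case (faster than 0.5 m/s inside it) (horizontal distance between cassette_red and slot below 0.06 m and z of cassette_red in the frame of slot below 0.07 m and linear speed of cassette_red above 0.5 m/s).
It fails at once if the red cassette is tipped by more than 0.6 rad (angle between cassette_red's own z axis and vertical above 0.6 rad).
It fails at once if another cassette is moved by more than 20 mm or tipped (distance of any of cassette_blue, cassette_grey from where it was at the start of the episode above 0.02 m or angle between any of cassette_blue, cassette_grey's own z axis and vertical above 0.4 rad).
It fails at once if a bystander is shifted by more than 30 mm or knocked over (distance of any of flask, pot_a, pot_b, beaker, wash_bottle, timer from where it was at the start of the episode above 0.03 m or angle between any of flask, pot_a, pot_b, beaker, wash_bottle, timer's own z axis and vertical above 0.4 rad).
It also fails if it takes over 72 s, if anything falls off the work surface, if the arm or the gripper's body presses on something with over 40 N, if the wrist force passes 120 N, or if a joint passes its speed limit or range.

## Working session

There is one attempt and no reset: what is moved stays moved. The work goes in short steps, Python scripts to look and compute and a tool call to move; the robot and the scene stay as the last step left them, time stands still between calls to the robot, and variables do not carry over. Pictures are saved under pics/ and viewed, about 8 in all and at most 12, crops included, and the job is handed in when it is done.

Besides the shell and the picture viewer there is one more tool, called as a command line: name --argument value ..., lists and objects as JSON in quotes. move_arm: Moves the arm, as the interface text tells. Shifts and turns lie within -1 to 1; 1 stands for 25 cm of shift or 90 degrees of turn. Its arguments: {"type":"object","properties":{"increments":{"type":"array","items":{"type":"array","items":{"type":"array","items":{"type":"number","minimum":-1,"maximum":1}}}},"gripper":{"type":"number"},"squeeze":{"type":"number"}},"required":["increments"]}

```bash
ls; mkdir -p pics; cat > h.py <<'E'
import numpy as np,cv2
from station import ctrl
from scipy.spatial.transform import Rotation as R
def cloud(im):
    K=im["K"];k1=im["k1"];d=im["depth"]
    v,u=np.mgrid[0:480,0:640].astype(float)
    pts=np.stack([u.ravel(),v.ravel()],1)[:,None]
    n=cv2.undistortPoints(pts,K,np.array([k1,0,0,0.])).reshape(480,640,2)
    c=np.stack([n[...,0]*d,-n[...,1]*d,-d,np.ones_like(d)],-1)
    return (c@im["extrinsics"].T)[...,:3]
def save(im,name): cv2.imwrite("pics/"+name,im["pixels"][...,::-1])
E
python3 - <<'E'
from h import *
o=ctrl.get_obs();print({k:np.round(v,3) for k,v in o.items()})
print(R.from_rotvec(o["tool_rot"]).as_matrix().round(3))
for n in("scene","top"):
    im=ctrl.get_image(n);save(im,n+"0.png");np.savez(n+"0.npz",**im)
    P=cloud(im);print(n,im["extrinsics"].round(3).tolist(),im["k1"])
    for t in["case","lid","tongue","cassette_red","cassette_blue","cassette_grey","rack","mat","flask","pot_a","beaker","wash_bottle","timer"]:
        for r in ctrl.trace(n,t)[:2]:
            g=r["region"]&(im["depth"]>0)
            q=P[g]
            if len(q): print(t,round(r["score"],2),np.round(r["pixel"]),g.sum(),np.median(q,0).round(3),np.percentile(q,2,0).round(3),np.percentile(q,98,0).round(3))
E
```

```text
pics
{'t': np.float64(0.0), 'q': array([-1.222,  0.053,  1.614,  0.   ,  1.476, -0.119]), 'dq': array([-0.001,  0.001,  0.001,  0.001,  0.002,  0.001]), 'effort': array([-0.0000e+00, -3.9368e+01, -3.7018e+01, -0.0000e+00,  7.0000e-03,
       -0.0000e+00]), 'tool_pos': array([ 0.282, -0.557,  0.244]), 'tool_rot': array([ 0.859,  1.396, -0.857]), 'contact_force': array([0.191, 0.659, 0.316]), 'wrist_torque': array([-0.052, -0.042,  0.   ]), 'opening': np.float64(0.085)}
[[-0.001  0.893  0.451]
 [ 0.002  0.451 -0.893]
 [-1.     0.    -0.002]]
scene [[0.642, -0.638, 0.425, 0.994], [0.767, 0.542, -0.344, -0.423], [-0.011, 0.546, 0.837, 1.005], [0.0, 0.0, 0.0, 1.0]] -0.11482254453850858
case 0.58 [326. 259.] 5240 [ 0.595 -0.274  0.083] [ 0.526 -0.365  0.011] [ 0.644 -0.169  0.087]
case 0.56 [214. 412.] 394 [0.589 0.191 0.057] [0.551 0.176 0.011] [0.608 0.211 0.062]
lid 0.66 [320. 254.] 4278 [ 0.585 -0.272  0.084] [ 0.523 -0.36   0.08 ] [ 0.64  -0.17   0.087]
tongue 0.89 [322. 256.] 4412 [ 0.584 -0.271  0.084] [ 0.515 -0.362  0.002] [ 0.64  -0.168  0.087]
tongue 0.7 [327. 258.] 5310 [ 0.595
[... 2482 characters left out ...]
8 0.014 0.002] [ 0.399 -0.036 -0.004] [0.498 0.062 0.008]
flask 0.97 [169. 301.] 919 [ 0.707 -0.001  0.058] [ 0.683 -0.034  0.013] [0.74  0.036 0.137]
flask 0.54 [312. 201.] 325 [0.38  0.226 0.056] [0.36  0.211 0.003] [0.398 0.25  0.063]
pot_a 0.81 [315. 202.] 346 [0.38  0.226 0.056] [ 0.36   0.211 -0.001] [0.401 0.249 0.063]
pot_a 0.66 [286. 463.] 324 [ 0.448 -0.369  0.057] [ 0.43  -0.391  0.008] [ 0.467 -0.355  0.063]
beaker 0.94 [240. 497.] 802 [ 0.548 -0.459  0.045] [ 0.514 -0.477  0.001] [ 0.573 -0.416  0.087]
wash_bottle 0.77 [178. 170.] 664 [0.692 0.318 0.068] [0.672 0.298 0.01 ] [0.726 0.351 0.102]
timer 0.61 [302. 146.] 696 [0.406 0.356 0.021] [0.373 0.333 0.005] [0.441 0.384 0.028]
```

```bash
python3 - <<'E'
from h import *
out=[]
for n in("scene","top"):
    im=dict(np.load(n+"0.npz"));P=cloud(im);hsv=cv2.cvtColor(im["pixels"],cv2.COLOR_RGB2HSV)
    h,s,v=hsv[...,0],hsv[...,1],hsv[...,2]
    def rect(m,t):
        m=cv2.morphologyEx(m.astype(np.uint8),cv2.MORPH_OPEN,np.ones((2,2)))>0
        q=P[m][:,:2]
        if len(q)<20: print(n,t,"few",len(q));return
        r=cv2.minAreaRect((q*1000).astype(np.float32));print(n,t,len(q),np.round(r[0],1),np.round(r[1],1),round(r[2],1),'z',np.median(P[m][:,2]).round(4))
    x,y,z=P[...,0],P[...,1],P[...,2]
    reg=(x>.45)&(x<.7)&(y>-.42)&(y<-.12)
    g=reg&(h>35)&(h<90)&(s>80)&(z>.075)
    rect(g,"lid")
    rect(reg&(z>.072)&(z<.1)&(v<70)&~g,"tongue")
    rk=(x>.5)&(x<.65)&(y>.11)&(y<.28)&(z>.05)
    rect(rk&((h<10)|(h>170))&(s>100),"red"); rect(rk&(h>95)&(h<130)&(s>100),"blue")
    rect(rk,"allcaps")
    rect((x>.38)&(x<.52)&(y>-.06)&(y<.09)&(v<80)&(z<.01),"mat")
    out.append(im["pixels"][90:420,100:540] if n=="scene" else im["pixels"][130:360,100:540])
b=cv2.resize(np.vstack(out),None,fx=1.07,fy=1.07);cv2.imwrite("pics/a.png",b[...,::-1]);print(b.shape)
E
```

```text
scene lid 3839 [ 723.2 -356.3] [194.8 523.8] 55.8 z 0.0837
scene tongue 229 [ 516.3 -280.2] [61.2 34.8] 14.1 z 0.0834
scene red 268 [567.1 163.2] [38.  58.5] 85.8 z 0.0591
scene blue 232 [789.5 -92.7] [ 51.6 776. ] 35.6 z 0.0586
scene allcaps 804 [738.  -81.8] [110.2 846.8] 29.5 z 0.0584
scene mat 1345 [ 675.1 -204.7] [134.7 762.1] 45.6 z 0.0014
top lid 3358 [ 524.9 -182.9] [151.7 415. ] 34.0 z 0.0845
top tongue 224 [ 527.8 -287.9] [29.9 54.6] 13.6 z 0.0841
top red 307 [473.   52.7] [325.2  60.4] 50.4 z 0.0595
top blue 306 [575.3 196. ] [30.  56.5] 72.5 z 0.0592
top allcaps 1006 [492.8  81.6] [390.   82.7] 54.5 z 0.0589
top mat 1741 [416.7   5.6] [160.7  99.3] 10.6 z 0.0017
(599, 471, 3)
```

View pics/a.png

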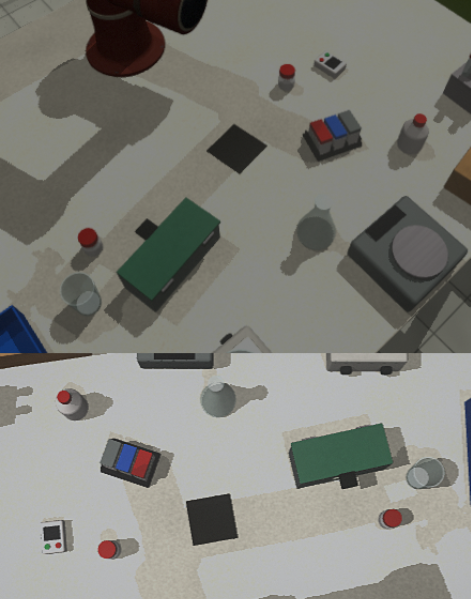

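```bash
cat > fit.py <<'E'
from h import *
from scipy.optimize import minimize
def fit(q,L,W,a0):
    # robust: points inside rect of known size L(along axis) x W: minimise outside distance w/ symmetric percentiles
    best=None
    for a in np.radians(np.arange(a0-30,a0+30,.25)):
        c,s=np.cos(a),np.sin(a);u=q@[c,s];v=q@[-s,c]
        lo,hi=np.percentile(u,[2,98]);l2,h2=np.percentile(v,[2,98])
        A=(hi-lo)*(h2-l2)
        if best is None or A<best[0]: best=(A,a,np.array([[c,-s],[s,c]])@[(lo+hi)/2,(l2+h2)/2],(hi-lo)/.96,(h2-l2)/.96)
    return np.degrees(best[1]).round(2),(best[2]*1000).round(1),round(best[3]*1000,1),round(best[4]*1000,1)
E
python3 - <<'E'
from fit import *
for n in("scene","top"):
    im=dict(np.load(n+"0.npz"));P=cloud(im);hsv=cv2.cvtColor(im["pixels"],cv2.COLOR_RGB2HSV)
    h,s,v=hsv[...,0],hsv[...,1],hsv[...,2]
    x,y,z=P[...,0],P[...,1],P[...,2]
    def rect(m,t,L,W,a):
        k=cv2.morphologyEx(m.astype(np.uint8),cv2.MORPH_OPEN,np.ones((3,3)))>0
        q=P[m&k]; print(n,t,len(q),*fit(q[:,:2],L,W,a),'z',np.median(q[:,2]).round(4))
    reg=(x>.45)&(x<.7)&(y>-.42)&(y<-.12)
    g=reg&(h>35)&(h<90)&(s>80)&(z>.075)
    rect(g,"lid",90,202,14)
    rect(reg&(z>.076)&(z<.1)&(v<70)&~g,"tongue",30,36,14)
    rk=(x>.5)&(x<.65)&(y>.11)&(y<.28)&(z>.054)
    red=rk&((h<10)|(h>170))&(s>100);bl=rk&(h>95)&(h<130)&(s>100)
    rect(red,"red",58,30,-17); rect(bl,"blue",58,30,-17)
    rect(rk&~red&~bl,"grey",58,30,-17)
    rect((x>.38)&(x<.52)&(y>-.06)&(y<.09)&(v<80)&(z<.012),"mat",100,100,10)
E
```

```text
scene lid 3833 13.5 [ 585.5 -265.4] 87.1 198.4 z 0.0837
scene tongue 229 17.0 [ 527.3 -277.7] 30.3 35.0 z 0.0834
scene red 251 -19.25 [566.4 163. ] 56.2 30.0 z 0.0593
scene blue 223 -15.5 [577.9 197.2] 55.4 29.5 z 0.0587
scene grey 224 -20.0 [588.9 230.1] 57.7 29.6 z 0.0583
scene mat 1338 8.25 [449.2  13.9] 99.6 99.2 z 0.0015
top lid 3354 13.0 [ 583.9 -264.2] 87.9 198.8 z 0.0845
top tongue 221 13.75 [ 526.5 -277.5] 31.7 35.2 z 0.0844
top red 293 -17.5 [564.2 162.9] 56.3 28.3 z 0.0597
top blue 296 -16.75 [576.2 197. ] 57.4 28.8 z 0.0596
top grey 300 -19.5 [587.4 230.5] 56.7 29.4 z 0.0595
top mat 1741 12.0 [448.6  13.4] 99.4 98.9 z 0.0017
```

move_arm --increments '[[[0, 0, 0, 0.0502], [0, 0, 0, 0.0502], [0, 0, 0, 0.0502], [0, 0.05, -0.036, 0], [0, 0.1, -0.0726, 0], [0, 0.115, -0.0834, 0], [0, 0.115, -0.0834, 0], [0, 0.115, -0.0834, 0], [0, 0.115, -0.0834, 0], [0, 0.115, -0.0834, 0], [0, 0.115, -0.0834, 0], [0.05, 0.115, -0.0834, 0], [0.1, 0.115, -0.0834, 0], [0.1, 0.0845, -0.0626, 0], [0.1, 0.03, -0.022, 0], [0.05, 0, 0, 0], [0, 0, 0, 0]]]' --gripper 0 --squeeze 30

```text
t: 2.82
tool_pos: [0.518, -0.2794, 0.1422]
tool_rot: [1.036, 1.318, -1.037]
contact_force: [0.4, 0.5, -0.3]
opening: 0.0856
```

move_arm --increments '[[[0.05, 0.006, 0, 0], [0.08, 0.006, 0, 0], [0.07, 0, 0, 0], [0.04, 0, 0, 0], [0.008, 0, 0, 0], [0, 0, 0, 0]]]'

```text
t: 3.32
tool_pos: [0.5225, -0.2817, 0.0845]
tool_rot: [1.038, 1.309, -1.038]
contact_force: [-0.2, -0.8, 1.1]
opening: 0.0857
```

```bash
python3 - <<'E'
from h import *
o=ctrl.get_obs();M=R.from_rotvec(o["tool_rot"]).as_matrix();print(o["tool_pos"].round(4),o["contact_force"].round(2));print(M.round(4))
im=ctrl.get_image("scene");cv2.imwrite("pics/b.png",cv2.resize(im["pixels"][180:420,120:380],None,fx=2.3,fy=2.3)[...,::-1])
E
```

```text
[ 0.5225 -0.2817  0.0845] [-0.19 -0.8   1.06]
[[-0.      0.9736  0.2282]
 [-0.      0.2282 -0.9736]
 [-1.     -0.      0.    ]]
```

View pics/b.png

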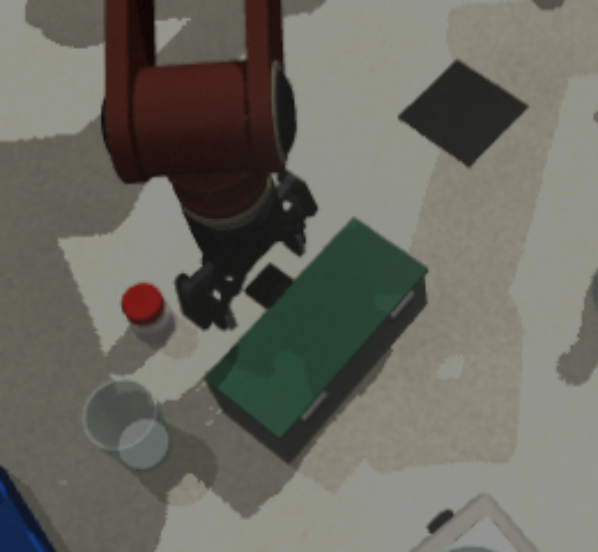

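The open gripper straddles the tongue (tongue at about pixel 268,286 in the crop); nothing is touched. Now lower slightly and pinch.

move_arm --increments '[[[0.012, 0, 0, 0], [0, 0, 0, 0], [0, 0, 0, 0], [0, 0, 0, 0], [0, 0, 0, 0], [0, 0, 0, 0], [0, 0, 0, 0], [0, 0, 0, 0], [0, 0, 0, 0], [0, 0, 0, 0]]]' --gripper 1 --squeeze 25

```text
t: 4.2
tool_pos: [0.5222, -0.2775, 0.0823]
tool_rot: [1.042, 1.317, -1.035]
contact_force: [-5.0, 12.7, 10.7]
opening: 0.0353
```

```bash
python3 -c "
import numpy as np
t=np.linspace(0.04,1.72,23);r=.1089/.25
print([[round(float(-r*(np.sin(b)-np.sin(a))),4),round(float(r*(np.cos(a)-np.cos(b))),4),0,0] for a,b in zip(t,t[1:])])"
```

```text
[[-0.0332, 0.0026, 0, 0], [-0.0329, 0.0051, 0, 0], [-0.0324, 0.0076, 0, 0], [-0.0317, 0.0101, 0, 0], [-0.0308, 0.0124, 0, 0], [-0.0298, 0.0148, 0, 0], [-0.0286, 0.017, 0, 0], [-0.0272, 0.0191, 0, 0], [-0.0257, 0.0211, 0, 0], [-0.024, 0.023, 0, 0], [-0.0222, 0.0248, 0, 0], [-0.0202, 0.0264, 0, 0], [-0.0181, 0.0279, 0, 0], [-0.0159, 0.0292, 0, 0], [-0.0137, 0.0303, 0, 0], [-0.0113, 0.0313, 0, 0], [-0.0089, 0.032, 0, 0], [-0.0064, 0.0326, 0, 0], [-0.0039, 0.033, 0, 0], [-0.0014, 0.0332, 0, 0], [0.0012, 0.0332, 0, 0], [0.0037, 0.0331, 0, 0]]
```

move_arm --increments '[[[-0.015, 0.001, -0.004, 0], [-0.018, 0.0016, -0.004, 0], [-0.033, 0.005, 0, 0], [-0.0324, 0.0076, 0, 0], [-0.0317, 0.0101, 0, 0], [-0.0308, 0.0124, 0, 0], [-0.0298, 0.0148, 0, 0], [-0.0286, 0.017, 0, 0], [-0.0272, 0.0191, 0, 0], [-0.0257, 0.0211, 0, 0], [0, 0, 0, 0]]]'

```text
t: 5.12
tool_pos: [0.5492, -0.2713, 0.1502]
tool_rot: [1.039, 1.313, -1.036]
contact_force: [-1.8, 5.7, -2.5]
opening: 0.0351
```

```bash
python3 - <<'E'
from h import *
o=ctrl.get_obs();print(o["tool_pos"].round(4),o["contact_force"].round(2),o["opening"])
im=ctrl.get_image("scene");cv2.imwrite("pics/c.png",cv2.resize(im["pixels"][180:420,120:380],None,fx=2,fy=2)[...,::-1])
E
```

```text
[ 0.5492 -0.2713  0.1502] [-1.79  5.73 -2.51] 0.03506217234523275
```

View pics/c.png

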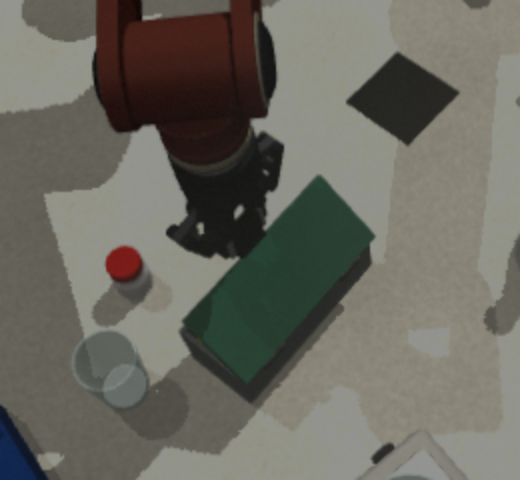

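The lid is lifting with the pinched tongue (green panel risen, hand at about 230,220). Continue along the arc.

move_arm --increments '[[[-0.024, 0.023, -0.002, 0], [-0.0222, 0.0248, -0.002, 0], [-0.0202, 0.0264, 0, 0], [-0.0181, 0.0279, 0, 0], [-0.0159, 0.0292, 0, 0], [-0.0137, 0.0303, 0, 0], [-0.0113, 0.0313, 0, 0], [-0.0089, 0.032, 0, 0], [-0.0064, 0.0326, 0, 0], [-0.0039, 0.033, 0, 0], [-0.0014, 0.0332, 0, 0], [0.0012, 0.0332, 0, 0], [0.0037, 0.0331, 0, 0], [0, 0, 0, 0], [0, 0, 0, 0]]]'

```text
t: 6.42
tool_pos: [0.6453, -0.2495, 0.1862]
tool_rot: [1.037, 1.307, -1.035]
contact_force: [-0.7, 4.2, 5.4]
opening: 0.0352
```

```bash
python3 - <<'E'
from h import *
o=ctrl.get_obs();print(o["tool_pos"].round(4),o["contact_force"].round(2),o["opening"])
im=ctrl.get_image("scene");cv2.imwrite("pics/d.png",cv2.resize(im["pixels"][180:420,120:380],None,fx=2,fy=2)[...,::-1])
E
```

```text
[ 0.6453 -0.2495  0.1862] [-0.75  4.23  5.39] 0.03519660241368203
```

View pics/d.png

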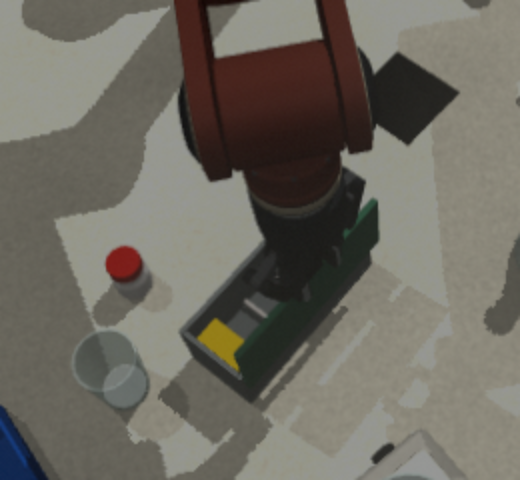

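The lid is past vertical with the trough open (rib about 255,305). Nudge it a little further, release, and rise.

move_arm --increments '[[[0.005, 0.03, 0, 0], [0, 0, 0, 0]]]'

```text
t: 6.63
tool_pos: [0.6526, -0.2478, 0.185]
tool_rot: [1.038, 1.306, -1.035]
contact_force: [-1.9, 2.9, 6.5]
opening: 0.0349
```

move_arm --increments '[[[0, 0, 0, 0], [0, 0, 0, 0], [0, 0, 0, 0], [0, 0, 0, 0], [0, 0, 0, 0], [0, 0, 0, 0], [0, 0, 0, 0], [-0.03, -0.02, 0, 0], [-0.08, -0.06, 0, 0], [-0.12, -0.08, 0, 0], [-0.08, -0.08, 0, 0], [0, 0, 0, 0], [0, 0, 0, 0]]]' --gripper 0

```text
t: 7.72
tool_pos: [0.5927, -0.2623, 0.264]
tool_rot: [1.038, 1.304, -1.037]
contact_force: [0.1, -0.3, 0.1]
opening: 0.0851
```

```bash
python3 - <<'E'
from fit import *
o=ctrl.get_obs();print(o["tool_pos"].round(4),R.from_rotvec(o["tool_rot"]).as_matrix().round(3)[:,2],o["contact_force"].round(2),o["opening"])
for n in("scene","top"):
    im=ctrl.get_image(n);P=cloud(im);hsv=cv2.cvtColor(im["pixels"],cv2.COLOR_RGB2HSV);h,s=hsv[...,0],hsv[...,1]
    x,y,z=P[...,0],P[...,1],P[...,2]
    g=(x>.5)&(x<.8)&(y>-.45)&(y<-.1)&(h>35)&(h<90)&(s>80)&(z<.25)
    q=P[g]; a=(q[:,:2]-[.6285,-.2545])@[.9734,.2292]
    print(n,len(q))
    for lo in np.arange(.07,.2,.02):
        m=(q[:,2]>lo)&(q[:,2]<lo+.02)
        if m.sum()>5: print(round(lo+.01,3),m.sum(),np.percentile(a[m],[5,50,95]).round(3))
E
```

```text
[ 0.5927 -0.2623  0.264 ] [ 0.228 -0.974  0.003] [ 0.06 -0.26  0.09] 0.08505297389269766
scene 219
0.16 217 [0.033 0.036 0.039]
top 128
0.08 17 [0.002 0.003 0.006]
0.14 10 [0.023 0.026 0.028]
0.16 91 [0.034 0.036 0.039]
```

move_arm --increments '[[[0, 0.008, -0.05, 0], [0, 0.017, -0.1, 0], [0, 0.0235, -0.14, 0], [0, 0.0235, -0.14, 0], [0, 0.0235, -0.14, 0], [0, 0.0235, -0.14, 0], [0, 0.0235, -0.14, 0], [0, 0.0235, -0.14, 0], [0, 0.0235, -0.14, 0], [0, 0.0235, -0.14, 0], [0, 0.0235, -0.14, 0], [0, 0.0235, -0.14, 0], [0, 0.015, -0.09, 0], [0, 0.007, -0.042, 0], [0, 0, 0, 0]]]'

```text
t: 9.07
tool_pos: [0.5637, 0.1665, 0.2594]
tool_rot: [1.033, 1.313, -1.036]
contact_force: [-0.3, -0.7, -0.1]
opening: 0.0855
```

move_arm --increments '[[[0, 0, 0, -0.03], [0, 0, 0, -0.05], [0, 0, 0, -0.06], [0.05, 0, 0, -0.06], [0.08, 0, 0, -0.06], [0.08, 0, 0, -0.06], [0.08, 0, 0, -0.06], [0.08, 0, 0, -0.06], [0.08, 0, 0, -0.06], [0.05, 0, 0, -0.06], [0, 0, 0, -0.058], [0, 0, 0, -0.03], [0, 0, 0, 0]]]'

```text
t: 10.15
tool_pos: [0.5644, 0.1625, 0.1347]
tool_rot: [0.252, 1.558, -0.254]
contact_force: [0.2, -0.6, 0.8]
opening: 0.0856
```

```bash
python3 - <<'E'
from h import *
o=ctrl.get_obs();M=R.from_rotvec(o["tool_rot"]).as_matrix();print(o["tool_pos"].round(4),M.round(4).tolist())
print(np.degrees(np.arctan2(M[1,2],M[0,2])))
d=np.array([.5655,.1632,0])-o["tool_pos"];print((M.T@d/.25).round(4))
E
```

```text
[0.5644 0.1625 0.1347] [[-0.0021, 0.3169, 0.9484], [-0.0009, 0.9484, -0.3169], [-1.0, -0.0015, -0.0017]]
-18.477764205192496
[0.5386 0.0048 0.0041]
```

move_arm --increments '[[[0.04, 0.002, 0.002, 0], [0.07, 0.002, 0.002, 0], [0.08, 0, 0, 0], [0.08, 0, 0, 0], [0.06, 0, 0, 0], [0.04, 0, 0, 0], [0.025, 0, 0, 0], [0, 0, 0, 0]]]'

```text
t: 10.82
tool_pos: [0.5651, 0.1642, 0.0354]
tool_rot: [0.252, 1.559, -0.254]
contact_force: [0.3, 0.5, -0.7]
opening: 0.0854
```

move_arm --increments '[[[0, 0, 0, 0], [0, 0, 0, 0], [0, 0, 0, 0], [0, 0, 0, 0], [0, 0, 0, 0], [0, 0, 0, 0], [0, 0, 0, 0], [0, 0, 0, 0]]]' --gripper 1 --squeeze 30

```text
t: 11.48
tool_pos: [0.5672, 0.1648, 0.0387]
tool_rot: [0.253, 1.554, -0.252]
contact_force: [0.5, 0.4, 5.4]
opening: 0.0574
```

move_arm --increments '[[[-0.02, 0, 0, 0], [-0.04, 0, 0, 0], [-0.06, 0, 0, 0], [-0.08, 0, 0, 0], [-0.08, 0, 0, 0], [-0.07, 0, 0, 0], [-0.05, -0.03, -0.01, 0], [0, -0.06, -0.021, 0], [0, -0.1, -0.035, 0], [0, -0.11, -0.039, 0], [0, -0.11, -0.039, 0], [0, -0.11, -0.039, 0], [0, -0.1, -0.035, 0], [0, -0.06, -0.022, 0], [0, -0.035, -0.012, 0], [0, 0, 0, 0]]]'

```text
t: 12.82
tool_pos: [0.4488, 0.0141, 0.1371]
tool_rot: [0.254, 1.556, -0.254]
contact_force: [0.5, 0.6, -1.5]
opening: 0.0577
```

move_arm --increments '[[[0, 0, 0, -0.025], [0, 0, 0, -0.05], [0, 0, 0, -0.06], [0, 0, 0, -0.06], [0, 0, 0, -0.06], [0, 0, 0, -0.05], [0, 0, 0, -0.03], [0, 0, 0, -0.018], [0, 0, 0, 0], [0, 0, 0, 0]]]'

```text
t: 13.65
tool_pos: [0.4502, 0.0156, 0.1372]
tool_rot: [-0.183, 1.563, 0.183]
contact_force: [-0.4, 0.4, -1.0]
opening: 0.0575
```

```bash
python3 - <<'E'
from h import *
o=ctrl.get_obs();M=R.from_rotvec(o["tool_rot"]).as_matrix();print(o["tool_pos"].round(4),o["contact_force"].round(2),o["opening"],np.degrees(np.arctan2(M[1,2],M[0,2])))
im=ctrl.get_image("scene");cv2.imwrite("pics/e.png",cv2.resize(im["pixels"][120:380,180:520],None,fx=2,fy=2)[...,::-1])
E
```

```text
[0.4502 0.0156 0.1372] [-0.42  0.45 -0.99] 0.05753356799446176 13.343576706658332
```

View pics/e.png

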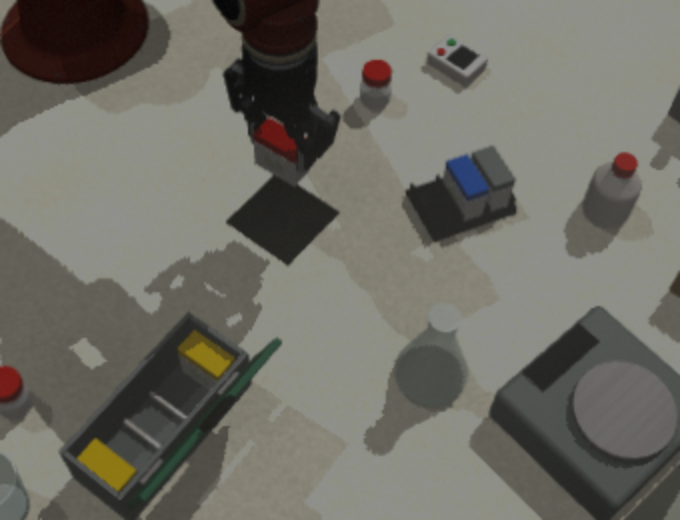

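The red cassette is held upright above the mat (crop 278,145), the others are in the rack, the lid stands open and both ribs show (168,405 and 142,432). Lower onto the mat and refine the slot from the ribs.

move_arm --increments '[[[0.04, 0, 0, 0], [0.07, 0, 0, 0], [0.08, 0, 0, 0], [0.08, 0, 0, 0], [0.06, 0, 0, 0], [0.04, 0, 0, 0], [0.02, 0, 0, 0], [0.01, 0, 0, 0], [0.006, 0, 0, 0], [0, 0, 0, 0], [0, 0, 0, 0]]]'

```text
t: 14.62
tool_pos: [0.4509, 0.0149, 0.0367]
tool_rot: [-0.183, 1.561, 0.182]
contact_force: [0.2, 0.8, -0.4]
opening: 0.0575
```

```bash
python3 - <<'E'
from fit import *
o=ctrl.get_obs();print(o["tool_pos"].round(4),o["contact_force"].round(2))
c,s=.9734,.2292; S=np.array([.5818,-.2655])
for n in("scene","top"):
    im=ctrl.get_image(n);P=cloud(im);hsv=cv2.cvtColor(im["pixels"],cv2.COLOR_RGB2HSV);h,sa,v=hsv[...,0],hsv[...,1],hsv[...,2]
    d=P[...,:2]-S;a=d@[c,s];b=d@[-s,c];z=P[...,2]
    box=(abs(a)<.06)&(abs(b)<.12)
    y=box&(h>18)&(h<35)&(sa>120)&(z>.05)
    print(n,"yellow",[ (y&(sg*b>0)).sum() for sg in(1,-1)],[np.median(b[y&(sg*b>0)]).round(4) for sg in (1,-1)],np.percentile(a[y],[3,97]).round(4))
    for sg in(1,-1):
        m=y&(sg*b>0); print("  yellow",*fit(P[m][:,:2],58,30,13))
    w=box&(z<.03)&(abs(b)<.045)&(abs(a)<.036)
    thr=np.percentile(v[w],85);r=w&(v>thr)&(sa<60)
    hist,e=np.histogram(b[r],np.arange(-.045,.046,.003));print("v",thr,dict(zip((e[:-1]*1000+1.5).round(1).tolist(),hist.tolist())))
    rim=box&(z>.068)&(z<.082)&(a<.0)
    q=P[rim];print("rim front",len(q),np.percentile(a[rim],[3,97]).round(4),np.percentile(b[rim],[2,98]).round(4))
E
```

```text
[0.4509 0.0149 0.0367] [ 0.15  0.78 -0.44]
scene yellow [np.int64(367), np.int64(395)] [np.float64(0.0777), np.float64(-0.0777)] [-0.0271  0.0279]
  yellow 12.75 [ 564.6 -188.4] 58.5 29.9
  yellow 11.75 [ 599.2 -341.2] 59.4 28.7
v 80.0 {-43.5: 0, -40.5: 0, -37.5: 0, -34.5: 0, -31.5: 0, -28.5: 0, -25.5: 0, -22.5: 21, -19.5: 22, -16.5: 15, -13.5: 6, -10.5: 1, -7.5: 3, -4.5: 0, -1.5: 1, 1.5: 0, 4.5: 0, 7.5: 1, 10.5: 3, 13.5: 0, 16.5: 0, 19.5: 15, 22.5: 27, 25.5: 5, 28.5: 1, 31.5: 0, 34.5: 0, 37.5: 0, 40.5: 0, 43.5: 0}
rim front 483 [-0.0421 -0.0046] [-0.1     0.1008]
top yellow [np.int64(310), np.int64(332)] [np.float64(0.0788), np.float64(-0.0777)] [-0.0281  0.0261]
  yellow 13.5 [ 563.2 -188.5] 57.1 29.0
  yellow 13.5 [ 598.2 -342.4] 57.7 30.1
v 117.25 {-43.5: 0, -40.5: 1, -37.5: 0, -34.5: 1, -31.5: 0, -28.5: 2, -25.5: 0, -22.5: 22, -19.5: 38, -16.5: 0, -13.5: 1, -10.5: 0, -7.5: 1, -4.5: 1, -1.5: 1, 1.5: 0, 4.5: 2, 7.5: 1, 10.5: 4, 13.5: 0, 16.5: 4, 19.5: 22, 22.5: 38, 25.5: 1, 28.5: 4, 31.5: 2, 34.5: 2, 37.5: 3, 40.5: 2, 43.5: 1}
rim front 365 [-0.0435 -0.005 ] [-0.1003  0.1005]
```

move_arm --increments '[[[0.003, 0, 0, 0], [0, 0, 0, 0], [0, 0, 0, 0]]]'

```text
t: 14.97
tool_pos: [0.4509, 0.0148, 0.0366]
tool_rot: [-0.183, 1.561, 0.182]
contact_force: [-3.0, -0.3, 8.0]
opening: 0.0576
```

move_arm --increments '[[[0, 0, 0, 0], [0, 0, 0, 0], [0, 0, 0, 0], [0, 0, 0, 0], [0, 0, 0, 0], [0, 0, 0, 0], [-0.03, 0, 0, 0], [-0.06, 0, 0, 0], [-0.08, 0, 0, 0], [-0.08, 0, 0, 0], [-0.08, 0, 0, 0], [-0.05, 0, 0, 0], [-0.03, 0, 0, 0], [0, 0, 0, 0], [0, 0, 0, 0]]]' --gripper 0

```text
t: 16.22
tool_pos: [0.4498, 0.0149, 0.1374]
tool_rot: [-0.183, 1.563, 0.183]
contact_force: [0.2, -0.9, -1.1]
opening: 0.0858
```

move_arm --increments '[[[0, 0, 0, 0.025], [0, 0, 0, 0.05], [0, 0, 0, 0.065], [0, 0, 0, 0.07], [0, 0, 0, 0.07], [0, 0, 0, 0.07], [0, 0, 0, 0.07], [0, 0, 0, 0.07], [0, 0, 0, 0.07], [0, 0, 0, 0.07], [0, 0, 0, 0.07], [0, 0, 0, 0.07], [0, 0, 0, 0.07], [0, 0, 0, 0.065], [0, 0, 0, 0.05], [0, 0, 0, 0.03], [0, 0, 0, 0.015], [0, 0, 0, 0], [0, 0, 0, 0]]]'

```text
t: 17.8
tool_pos: [0.4493, 0.015, 0.1365]
tool_rot: [1.035, 1.312, -1.036]
contact_force: [-0.4, 0.9, 0.9]
opening: 0.0854
```

```bash
python3 - <<'E'
from fit import *
o=ctrl.get_obs();M=R.from_rotvec(o["tool_rot"]).as_matrix();print(o["tool_pos"].round(4),o["contact_force"].round(2),o["opening"],np.degrees(np.arctan2(M[1,2],M[0,2])))
for n in("scene","top"):
    im=ctrl.get_image(n);P=cloud(im);hsv=cv2.cvtColor(im["pixels"],cv2.COLOR_RGB2HSV);h,s=hsv[...,0],hsv[...,1]
    x,y,z=P[...,0],P[...,1],P[...,2]
    m=(x>.38)&(x<.53)&(y>-.06)&(y<.09)&(z<.08)&((h<10)|(h>170))&(s>100)
    t=m&(z>.053); print(n,t.sum(),m.sum(),np.median(z[t]) if t.any() else None)
    if t.sum()>100: print(*fit(P[t][:,:2],58,30,13))
    if n=="scene": cv2.imwrite("pics/f.png",cv2.resize(im["pixels"][120:300,240:440],None,fx=2.5,fy=2.5)[...,::-1])
E
```

```text
[0.4493 0.015  0.1365] [-0.38  0.94  0.92] 0.08541556842588091 -76.61192572867148
scene 257 304 0.057465605106459705
10.25 [452.   12.6] 56.2 31.2
top 24 24 0.05757014376787595
```

View pics/f.png

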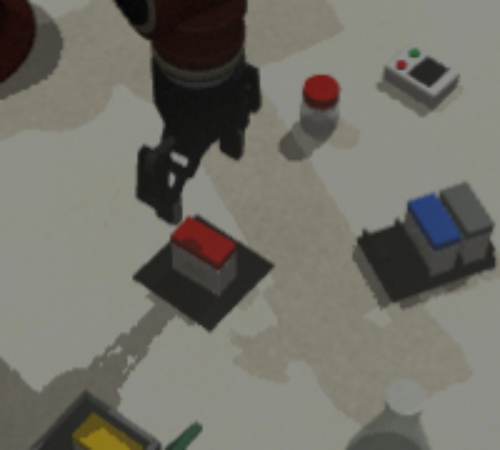

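move_arm --increments '[[[0.04, 0.002, 0.003, 0], [0.07, 0.002, 0.003, 0], [0.08, 0, 0, 0], [0.08, 0, 0, 0], [0.06, 0, 0, 0], [0.04, 0, 0, 0], [0.025, 0, 0, 0], [0.015, 0, 0, 0], [0, 0, 0, 0]]]'

```text
t: 18.65
tool_pos: [0.4509, 0.0137, 0.0344]
tool_rot: [1.036, 1.311, -1.036]
contact_force: [0.2, -0.2, 0.2]
opening: 0.0854
```

move_arm --increments '[[[0, 0, 0, 0], [0, 0, 0, 0], [0, 0, 0, 0], [0, 0, 0, 0], [0, 0, 0, 0], [0, 0, 0, 0], [0, 0, 0, 0], [0, 0, 0, 0], [0, 0, 0, 0], [0, 0, 0, 0], [0, 0, 0, 0]]]' --gripper 1 --squeeze 30

```text
t: 19.57
tool_pos: [0.4517, 0.0137, 0.0355]
tool_rot: [1.036, 1.309, -1.035]
contact_force: [-1.5, -0.1, 6.4]
opening: 0.03
```

move_arm --increments '[[[-0.02, 0, 0, 0], [-0.05, 0, 0, 0], [-0.08, 0, 0, 0], [-0.1, 0, 0, 0], [-0.1, 0, 0, 0], [-0.1, 0, 0, 0], [-0.08, 0, 0, 0], [-0.05, 0, 0, 0], [-0.02, 0, 0, 0], [0, 0, 0, 0], [0, 0, 0, 0]]]'

```text
t: 20.48
tool_pos: [0.4504, 0.0138, 0.1835]
tool_rot: [1.035, 1.312, -1.037]
contact_force: [-0.2, 0.2, -1.8]
opening: 0.0294
```

```bash
python3 - <<'E'
from h import *
o=ctrl.get_obs();M=R.from_rotvec(o["tool_rot"]).as_matrix();print(o["tool_pos"].round(4),o["contact_force"].round(2),o["opening"],np.degrees(np.arctan2(M[1,2],M[0,2])))
d=np.array([.5815,-.2652,.18])-o["tool_pos"];print((M.T@d/.25).round(4))
E
```

```text
[0.4504 0.0138 0.1835] [-0.21  0.23 -1.84] 0.02937398689286675 -76.66369326432829
[0.0124 0.253  1.207 ]
```

move_arm --increments '[[[0, 0.006, 0.03, 0], [0, 0.0147, 0.07, 0], [0, 0.021, 0.1, 0], [0, 0.0252, 0.12, 0], [0, 0.0252, 0.12, 0], [0, 0.0252, 0.12, 0], [0, 0.0252, 0.12, 0], [0, 0.0252, 0.12, 0], [0, 0.0252, 0.12, 0], [0, 0.021, 0.1, 0], [0, 0.0189, 0.09, 0], [0, 0.0126, 0.06, 0], [0, 0.0055, 0.025, 0], [0, 0.0025, 0.012, 0], [0, 0, 0, 0], [0, 0, 0, 0], [0, 0, 0, 0]]]'

```text
t: 21.9
tool_pos: [0.582, -0.2643, 0.1846]
tool_rot: [1.036, 1.312, -1.035]
contact_force: [-0.1, -0.3, -1.1]
opening: 0.0298
```

```bash
python3 - <<'E'
from fit import *
c,s=.9734,.2292; S=np.array([.5815,-.2652])
o=ctrl.get_obs();M=R.from_rotvec(o["tool_rot"]).as_matrix();print(o["tool_pos"].round(4),o["contact_force"].round(2),np.degrees(np.arctan2(M[1,2],M[0,2])))
print((M.T@(np.array([*S,.18])-o["tool_pos"])).round(4))
im=ctrl.get_image("scene");P=cloud(im);hsv=cv2.cvtColor(im["pixels"],cv2.COLOR_RGB2HSV);h,sa,v=hsv[...,0],hsv[...,1],hsv[...,2]
d=P[...,:2]-S;a=d@[c,s];b=d@[-s,c];z=P[...,2]
m=(abs(a)<.06)&(abs(b)<.06)&(z>.17)&(z<.23)&((h<10)|(h>170))&(sa>100)
print(m.sum(),np.percentile(z[m],[5,50,95]).round(4),np.percentile(a[m],[2,98]).round(4),np.percentile(b[m],[2,98]).round(4))
w=(abs(a)<.04)&(abs(b)<.04)&(z>.14)&(z<.19)&(sa<60);print(w.sum(),np.percentile(z[w],[1,5]) )
cv2.imwrite("pics/g.png",cv2.resize(im["pixels"][220:400,160:380],None,fx=2.5,fy=2.5)[...,::-1])
E
```

```text
[ 0.582  -0.2643  0.1846] [-0.09 -0.27 -1.12] -76.61175033409309
[ 0.0046 -0.0007  0.0007]
288 [0.199  0.2057 0.2085] [-0.0055  0.029 ] [-0.0153  0.014 ]
209 [0.15153934 0.15461835]
```

View pics/g.png

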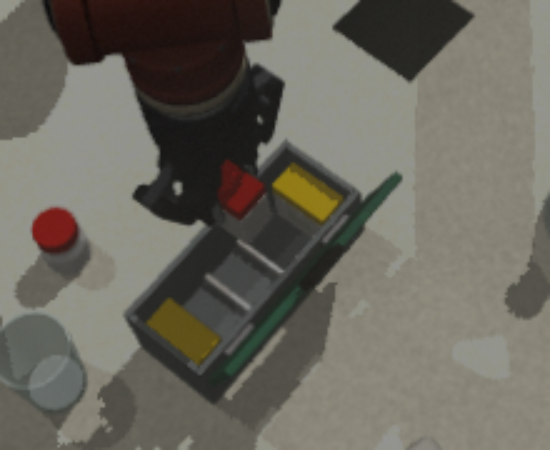

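The cassette hangs centred over the slot (crop 240,190; measured lateral extent ±15 mm, far end at +29 mm). Lower.

move_arm --increments '[[[0.03, 0, 0.002, 0], [0.05, 0, 0, 0], [0.06, 0, 0, 0], [0.06, 0, 0, 0], [0.06, 0, 0, 0], [0.06, 0, 0, 0], [0.05, 0, 0, 0], [0.05, 0, 0, 0], [0.04, 0, 0, 0], [0.03, 0, 0, 0], [0.02, 0, 0, 0], [0.015, 0, 0, 0], [0, 0, 0, 0], [0, 0, 0, 0]]]'

```text
t: 23.12
tool_pos: [0.5828, -0.2659, 0.0541]
tool_rot: [1.036, 1.31, -1.036]
contact_force: [0.6, -0.5, -0.9]
opening: 0.0298
```

move_arm --increments '[[[0.015, 0, 0, 0], [0.012, 0, 0, 0], [0.012, 0, 0, 0], [0.01, 0, 0, 0], [0.006, 0, 0, 0], [0, 0, 0, 0], [0, 0, 0, 0]]]'

```text
t: 23.7
tool_pos: [0.5825, -0.2658, 0.0398]
tool_rot: [1.036, 1.31, -1.036]
contact_force: [-0.4, 0.8, -1.6]
opening: 0.0297
```

move_arm --increments '[[[0.003, 0, 0, 0], [0.003, 0, 0, 0], [0, 0, 0, 0], [0, 0, 0, 0]]]'

```text
t: 24.03
tool_pos: [0.5826, -0.2659, 0.0396]
tool_rot: [1.036, 1.311, -1.036]
contact_force: [-3.4, 1.7, 5.2]
opening: 0.0302
```

Contact at exactly the expected floor height (+4 mm over the mat grasp). Release partway and rise.

move_arm --increments '[[[0, 0, 0, 0], [0, 0, 0, 0], [0, 0, 0, 0], [0, 0, 0, 0], [0, 0, 0, 0]]]' --gripper 0.4

```text
t: 24.45
tool_pos: [0.5824, -0.2657, 0.0382]
tool_rot: [1.036, 1.31, -1.036]
contact_force: [0.3, -0.8, -0.1]
opening: 0.0514
```

move_arm --increments '[[[-0.02, 0, 0, 0], [-0.04, 0, 0, 0], [-0.06, 0, 0, 0], [-0.08, 0, 0, 0], [-0.1, 0, 0, 0], [-0.1, 0, 0, 0], [-0.1, -0.02, 0, 0], [-0.1, -0.05, 0, 0], [-0.08, -0.08, 0, 0], [-0.05, -0.1, 0, 0], [0, -0.1, 0, 0], [0, -0.1, 0, 0], [0, -0.08, 0, 0], [0, -0.04, 0, 0], [0, 0, 0, 0]]]'

```text
t: 25.7
tool_pos: [0.4428, -0.2992, 0.2225]
tool_rot: [1.037, 1.307, -1.037]
contact_force: [0.7, -0.7, 0.1]
opening: 0.0512
```

```bash
python3 - <<'E'
from fit import *
c,s=.9734,.2292; S=np.array([.5815,-.2652])
o=ctrl.get_obs();print(o["tool_pos"].round(4),o["contact_force"].round(2),o["opening"])
for n in("scene","top"):
    im=ctrl.get_image(n);P=cloud(im);hsv=cv2.cvtColor(im["pixels"],cv2.COLOR_RGB2HSV);h,sa=hsv[...,0],hsv[...,1]
    d=P[...,:2]-S;a=d@[c,s];b=d@[-s,c];z=P[...,2]
    m=(abs(a)<.05)&(abs(b)<.05)&(z>.05)&(z<.1)&((h<10)|(h>170))&(sa>100)
    yl=(abs(a)<.05)&(abs(b)<.12)&(z>.05)&(z<.1)&(h>18)&(h<35)&(sa>120)
    g=(abs(b)<.12)&(a>.04)&(a<.2)&(h>35)&(h<90)&(sa>80)&(z>.15)&(z<.175)
    print(n,m.sum(),"red z",np.median(z[m]).round(4),"yellow z",np.median(z[yl]).round(4))
    t=m&(z>np.median(z[m])-.006)
    if t.sum()>50:
        f=fit(P[t][:,:2],58,30,13);print(f,"offset",((f[1]/1000-S)@np.array([[c,-s],[s,c]])).round(4))
    print("lid a at z",np.median(a[g])-.048,np.median(z[g]))
    if n=="scene": cv2.imwrite("pics/i.png",cv2.resize(im["pixels"][120:420,130:510],None,fx=2,fy=2)[...,::-1])
E
```

```text
[ 0.4428 -0.2992  0.2225] [ 0.75 -0.69  0.1 ] 0.051164025846938174
scene 390 red z 0.0608 yellow z 0.0613
(np.float64(11.75), array([ 582.8, -267.8]), np.float64(57.9), np.float64(30.2)) offset [ 0.0007 -0.0028]
lid a at z 0.03662007953613945 0.15733409652538666
top 329 red z 0.0617 yellow z 0.0618
(np.float64(14.25), array([ 581.5, -267.5]), np.float64(57.6), np.float64(29.0)) offset [-0.0005 -0.0022]
lid a at z 0.03605432630689066 0.1578668381305366
```

View pics/i.png

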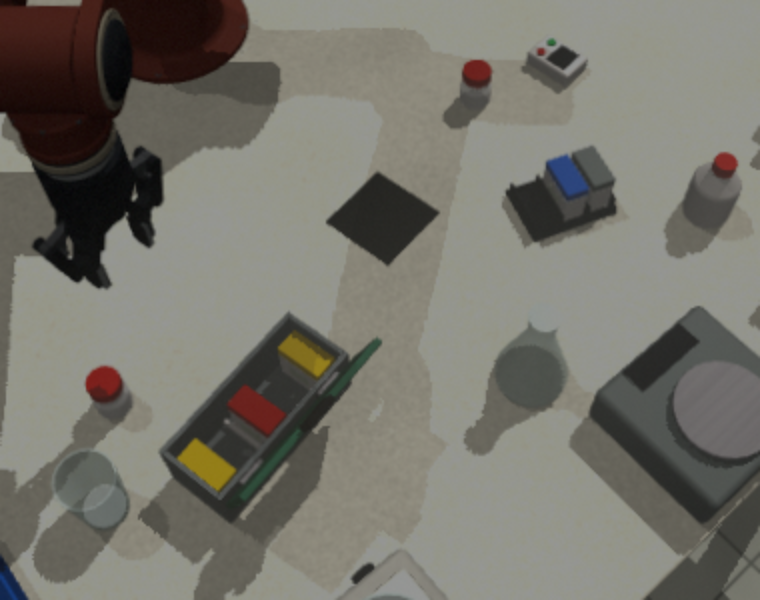

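The red cassette sits in the slot at the same height as the yellow ones (crop 257,410). The lid stands open, the blue and grey cassettes are in the rack, and the bystanders look undisturbed. I'm handing in.

```bash
python3 -c "
from station import ctrl
print(ctrl.finish_job())"
```

```text
the job is handed in; nothing more can be done
None
```

The job is handed in at about 26 s of the 72 s allowed. The red cassette is in the middle slot and the lid stands open; `finish_job()` gave no verdict.

**What I did**
- I pinched the lid's tongue across its width, swung it along its arc to just past the balance point and let go. It fell open to its stop.
- I took the red cassette from the rack by its narrow ends and stood it on the mat. I took it again by its broad faces, lowered it slowly to floor contact in the slot, released it and backed the arm clear.

**Last checks**
- **Position:** the cassette's centre measures 2–3 mm from my estimate of the slot centre, against the 11 mm allowed.
- **Height:** the red cap reads 61–62 mm above the bench, within 0.5 mm of the fixed yellow-capped cassettes. Contact also came at the expected floor height.
- **Lid:** measured at about 1.95 rad, its stop.
- **Surroundings:** in the last picture the blue and grey cassettes and the bystanders look undisturbed. I did not measure their positions again.
- **Yaw:** the two cameras disagreed slightly on the cassette's yaw, 11.8° and 14.3°, around the case's roughly 13°. I put that down to measurement noise.

No check failed.

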